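# Pop the bobbin hatch

### The arm

A 6-joint arm with a two-finger parallel gripper is mounted at the origin on the work surface. World frame = base frame: x ahead of the robot, y to its left, z up, the work surface at z = 0. Lengths are in m, angles in degrees, forces in N, time in s.
With the tool pointing down it reaches from about 0.375 to 0.75 m from the base axis. Payload 9 kg.
Tool frame: the origin (TCP) lies between the finger pads; the fingertips stand 25 mm ahead of it and the grasp point (between the pads) lies 6 mm ahead of it (arm.tip_reach is the distance from the TCP to the fingertips, in m); z points along the fingers, y is the line along which they close (so a half turn about z gives the same grasp; the last joint's range is limited). The gripper opens to 85 mm and grips with 20 to 120 N. Pads are 22 mm wide; open, the fingers measure 114 mm over their backs; the gripper's body (76 mm by 85 mm) begins 54 mm behind the grasp point. The pads swing forward as they close: fully open they stand 13 mm farther back than shut.
Start: joints at [56.052, 5.964, 5.575, 89.605, 0, 77.527], TCP at [0.22, 0.558, 0.256] pointing down, gripper open.
Joint ranges: [-171.21, 171.21], [-48.23, 106.86], [-62.78, 66.21], [-105.2, 120.99], [-86.42, 89.51], [-180, 180]. Speed limits (degrees/s): [127.2, 127.2, 147.25, 180, 180, 180].

### API

Orientations are given as a 3x3 rotation matrix whose columns are the frame's x, y, z axes.
In Python, from rig import arm gives the robot as it stands.
- The arm moves only by the shell command python3 -m crank 'ROWS' [OPENING] [FORCE]. ROWS is JSON, a list of rows, each a list of 2 entries, a list of its own where there are three numbers: the shift along the tool's x, y, z in m, then the turn about the tool's z in degrees. In form: [[[tx, ty, tz], roll], ...]. A call has 1 to 5 rows; each row is the pose to reach, as a shift and turn from the pose commanded when the call began, along the tool's axes at that moment; what a row does not reach only later rows make up. A row lasts 1/10 s, in which the tool goes at most 50 mm and 8.59 degrees, less where a joint would pass 70% of its speed; a pose out of reach is approached as far as the arm can. A call with a gripper value outside its range is refused whole. OPENING is the opening, from 0 (shut) to 1 (fully open), set as the call begins (- or left out, the last holds). The fingers move at their own pace and stop on an object; FORCE is the grip in N (left out, the last holds). Time passes only in rows, so rows that repeat a pose let the fingers close. It gives the time, the measured TCP pose, the force, the opening and the grip force at its end, in the units of the state.
- arm.observe(): the state, without advancing time (a new reading comes with each control period).
- arm.camera(name): name is "side" or "top" or "wrist"; returns the picture (480x640x3 uint8, red, green, blue); there is no depth.
- arm.camera_params(name): a dict with "intrinsics" (3x3 intrinsics, pixels), "cam_to_world" (4x4, takes a point from camera to world coordinates). Camera axes: x right, y down, z forward; pixel columns grow to the right and rows downward; lengths in m; the calibration is good to about 2 mm. A picture is of the moment at which its call begins: read the wrist's pose just before it. camera_params takes no time and is no camera call; for the wrist camera it gives the pose at the moment of the call.
- arm.sign_off(): hands the job in; it is judged then, once.
The state is a dict: "time_s": time; "joints": joint angles; "dq": joint speeds; "effort": joint torques, N m; "tool_pos": TCP position; "ee_rot": TCP orientation; "force": force on the tool from outside, world axes, zero at the start; "wrist_torque": the same for the moment, N m; "width": opening from 0.0 (shut) to 1.0 (fully open); "gripper_force": force on a finger pad.
Only numpy, scipy, OpenCV 4.12 (cv2) and the standard library are available. Lean on these libraries where they do the work, as an engineer would, in place of code of your own. Each camera call takes 0.05 s, during which the arm holds its last target. There are 200 camera calls.

### The job

The stitcher needs a new bobbin: with closed fingertips, gently press down once on the ribs of the wide hatch (the bobbin box) so that its push-push latch lets go, then take the fingers away and watch that the hatch pops up and stays open by itself. Do not push it back down, leave the narrow fuse hatch shut, and leave the things lying around where they are.

Things in the scene. Friction and masses are not known exactly. Their poses are not given: they have to be found in the camera images.
- bobbin_box: Green metal bench box screwed to the bench, 130 (x) x 110 (y) x 80 mm high, with the WIDE grey hatch on top. Origin: centre of its underside on the bench; z up, x from the hatch's free end towards its hinge (a steel rod), y along the hinge; the free end faces the robot within 0.4 rad.
- bobbin_hatch (a joint): Wide hatch, a flat lid 108 (x) x 90 (y) x 8 mm standing proud on its box, top face 89 mm above the bench when shut. Hinged along y at x = +54 mm of bobbin_box, 81 mm above the bench. Angle in rad: 0 shut and latched, negative pressed in (stop about -0.083), positive opening upward, 1.2 fully open, reached some 1 to 2 s after it lets go.
- bobbin_hatch_pad (a point): Centre of the four ribs on the wide hatch, 19.5 mm from its free edge, 88.5 mm from its hinge line; moves with it. Press it straight down about 7 mm to its firm stop (about 2 N moves it), then lift the finger away promptly (over 10 mm/s): the latch lets go and a damped spring raises the hatch. A half-depth press leaves it latched; pressing the open hatch fully down latches it again.
- fuse_box: The same kind of green box but narrow: 130 (x) x 64 (y) x 80 mm high, with the NARROW grey hatch. Origin and axes as for bobbin_box. To be left alone.
- fuse_hatch (a joint): Narrow hatch, 108 x 44 x 8 mm, same latch and hinge as the wide one, 0 shut, positive opening. Stays shut.
- fuse_hatch_pad (a point): Centre of the ribs on the narrow hatch, 88.5 mm from its hinge line, 89 mm above the bench.
- polish_tin: Flat round polish tin, 72 mm across, 30 mm high, loose, origin at its underside. Bystander.
- shoe_brush: Wooden shoe brush lying bristles down, 150 x 50 x 46 mm, long along its x, loose, origin at the centre of its underside. Bystander.
- heel_stack: Stack of shoe heels, one piece, 60 x 58 x 42 mm, loose, origin at the centre of its underside. Bystander.
- hammer: Hammer lying along its own x, handle to -x, loose. Bystander.

How it is judged (in metres and radians):
On the way, in this order (a step that is already met when the one before it is completed fails the run):
1. the closed fingertips press the wide hatch down into its latch at its ribs (grasp point within 30 mm of their centre, seen from above) (value of joint bobbin_hatch below -0.045 rad and contact force between the fingers and bobbin_hatch above 0.5 N and horizontal distance between the grasp point and bobbin_hatch_pad below 0.03 m), for 0.02 s.
2. the wide hatch has popped up and stays open for a second with the fingers off it (value of joint bobbin_hatch above 1 rad and contact force between the fingers and bobbin_hatch below 0.1 N), for 1 s.
At the end, for the whole second after the job is handed in: The wide hatch stands open by itself (beyond 1.0 rad) and still, the narrow hatch is shut (within 0.03 rad), and the tin, brush, heels and hammer are within 20 mm of where they were (value of joint bobbin_hatch between 1 and 1.25 rad and velocity of joint bobbin_hatch between -0.05 and 0.05 rad/s and value of joint fuse_hatch between -0.03 and 0.03 rad and distance of each of polish_tin, shoe_brush, heel_stack, hammer from where it was at the start of the episode below 0.02 m); the robot touches nothing.
It fails at once if the narrow hatch is pressed or opened (value of joint fuse_hatch above 0.03 rad or value of joint fuse_hatch below -0.03 rad).
It fails at once if the popped hatch is pushed back towards shut (value of joint bobbin_hatch between 0.12 and 0.95 rad and velocity of joint bobbin_hatch below -0.2 rad/s).
It fails at once if the hatch is pressed brutally (over 60 N) (contact force between the arm and bobbin_hatch above 60 N).
It fails at once if the tin, brush, heels or hammer are lifted or pushed away (over 30 mm) (distance of any of polish_tin, shoe_brush, heel_stack, hammer from where it was at the start of the episode above 0.03 m).
It also fails if it takes over 32 s, if anything falls off the work surface, if the arm or the gripper's body presses on something with over 40 N, if the wrist force passes 120 N, or if a joint passes its speed limit or range.

## Working session

There is one attempt and no reset: what is moved stays moved. The work goes in short steps, Python scripts to look and compute and a shell command to move; the robot and the scene stay as the last step left them, time stands still between calls to the robot, and variables do not carry over. Pictures are saved under pics/ and viewed, at most 10 in all, crops included, and the job is handed in when it is done.

```bash
mkdir -p pics
python3 - <<'E'
from rig import arm
import cv2,numpy as np
for n in ("top","side"):
    im=arm.camera(n); cv2.imwrite(f"pics/{n}0.png",im[:,:,::-1]); p=arm.camera_params(n); print(n,np.round(p["intrinsics"],1).tolist(),np.round(p["cam_to_world"],3).tolist())
s=arm.observe(); print(s["time_s"],s["tool_pos"],np.round(s["ee_rot"],3).tolist(),s["width"],s["force"])
E
```

```text
top [[484.8, 0.0, 321.6], [0.0, 484.8, 237.2], [0.0, 0.0, 1.0]] [[0.014, -0.998, 0.063, 0.506], [-1.0, -0.015, -0.016, 0.015], [0.017, -0.063, -0.998, 1.337], [0.0, 0.0, 0.0, 1.0]]
side [[447.8, 0.0, 321.3], [0.0, 447.8, 240.8], [0.0, 0.0, 1.0]] [[-0.996, -0.053, 0.071, 0.522], [-0.088, 0.682, -0.726, 0.757], [-0.011, -0.73, -0.684, 0.781], [0.0, 0.0, 0.0, 1.0]]
0.1 [0.21949792 0.55811714 0.25559474] [[-0.931, 0.366, -0.001], [0.366, 0.931, -0.001], [0.0, -0.001, -1.0]] 0.9994246610962318 [-0.33309388 -0.25508457 -1.23301575]
```

View pics/top0.png

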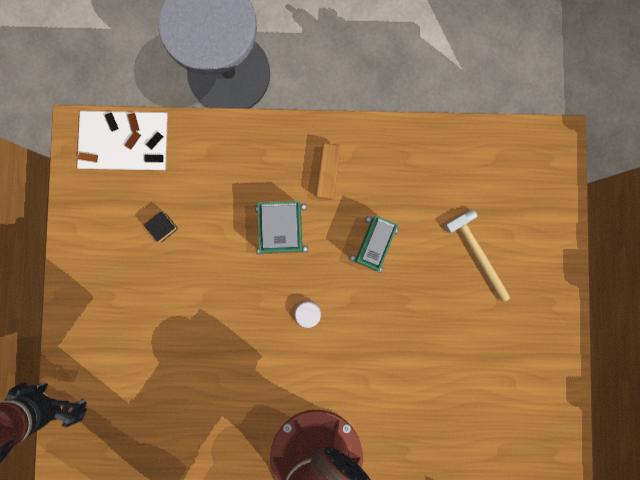

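View pics/side0.png

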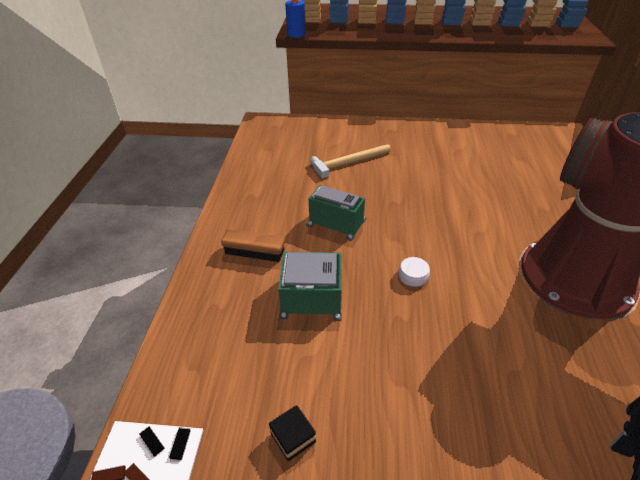

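The top view shows the wide hatch at about (280,226) with its ribs at (280,239). The narrow box is at (377,243) and the tin at (308,315). In the side view the wide hatch's ribs are at about (328,267).

```bash
cat > h.py <<'E'
import cv2,numpy as np
def cast(p,uv,z):
    K,T=np.array(p["intrinsics"]),np.array(p["cam_to_world"])
    d=T[:3,:3]@np.linalg.solve(K,[uv[0],uv[1],1]); o=T[:3,3]
    return o+d*(z-o[2])/d[2]
E
python3 - <<'E'
from rig import arm
from h import *
for n,(u0,u1,v0,v1),(r0,r1,s0,s1) in (("top",(250,312,196,260),(270,291,232,247)),("side",(278,345,248,318),(320,336,258,276))):
    im=cv2.imread(f"pics/{n}0.png").astype(int); p=arm.camera_params(n)
    hsv=cv2.cvtColor(im.astype(np.uint8),cv2.COLOR_BGR2HSV)
    m=((hsv[...,1]<60)&(hsv[...,2]>90)).astype(np.uint8); w=np.zeros_like(m); w[v0:v1,u0:u1]=m[v0:v1,u0:u1]
    w=cv2.morphologyEx(w,cv2.MORPH_OPEN,np.ones((5,5)))
    w=cv2.morphologyEx(w,cv2.MORPH_CLOSE,np.ones((9,9)))
    c=max(cv2.findContours(w,0,2)[0],key=cv2.contourArea); b=cv2.boxPoints(cv2.minAreaRect(c))
    P=np.array([cast(p,q[0],.089) for q in c.astype(float)])[:,:2]
    R=cv2.minAreaRect((P*1000).astype(np.float32)); print(n,b.round().tolist(),"world rect mm",R)
    g=im.mean(2)[s0:s1,r0:r1]; med=np.median(im.mean(2)[v0+15:v1-30,u0+15:u1-15]); d=(g<med-20)
    y,x=np.nonzero(d); q=(x.mean()+r0,y.mean()+s0); print("ribs",q,d.sum(),med,cast(p,q,.089).round(4))
p=arm.camera_params("top")
print("fuse",cast(p,(372,255),.089),"tin",cast(p,(308,315),.03),"brush",cast(p,(328,170),.046))
E
```

```text
top [[262.0, 203.0], [307.0, 203.0], [307.0, 251.0], [262.0, 251.0]] world rect mm ((610.26025390625, 90.80697631835938), (124.80821228027344, 115.68205261230469), 1.236741304397583)
ribs (np.float64(279.32608695652175), np.float64(239.34782608695653)) 92 158.33333333333334 [0.5781 0.1034 0.089 ]
side [[282.0, 252.0], [336.0, 252.0], [336.0, 283.0], [282.0, 283.0]] world rect mm ((613.0883178710938, 105.08335876464844), (113.69287872314453, 91.36968231201172), 3.6792335510253906)
ribs (np.float64(327.0), np.float64(267.0)) 86 144.66666666666666 [0.5755 0.1023 0.089 ]
fuse [ 0.54121999 -0.1359898   0.089     ] tin [0.38006622 0.02713973 0.03      ] brush [ 0.76958071 -0.02080658  0.046     ]
```

```bash
python3 -m crank '[[[-0.04,-0.023,0],0],[[-0.08,-0.047,0],0],[[-0.12,-0.07,0],0],[[-0.16,-0.094,0],0],[[-0.2,-0.117,0],0]]' 0 20; python3 -m crank '[[[-0.04,-0.023,0],0],[[-0.08,-0.047,0],0],[[-0.12,-0.07,0],0],[[-0.16,-0.094,0],0],[[-0.2,-0.117,0],0]]'
```

```text
time_s: 0.6
tool_pos: [0.3635, 0.3747, 0.256]
ee_rot: [[-0.931, 0.366, -0.0], [0.366, 0.931, -0.0], [0.0, -0.0, -1.0]]
force: [0.7, 0.7, -0.3]
width: 0.146
gripper_force: 0.0
time_s: 1.1
tool_pos: [0.507, 0.1924, 0.2561]
ee_rot: [[-0.931, 0.366, -0.0], [0.366, 0.931, 0.0], [0.0, 0.0, -1.0]]
force: [0.7, 0.3, 0.6]
width: -0.005
gripper_force: 0.0
```

```bash
python3 -m crank '[[[-0.033,-0.019,0],0],[[-0.066,-0.038,0],0],[[-0.098,-0.057,0.02],0],[[-0.098,-0.057,0.06],0],[[-0.098,-0.057,0.06],0]]'
python3 - <<'E'
from rig import arm
from h import *
s=arm.observe();p=arm.camera_params("wrist");im=arm.camera("wrist");cv2.imwrite("pics/w1.png",im[:,:,::-1])
import json; json.dump({k:np.array(v).tolist() for k,v in p.items()},open("w1.json","w")); print(s["tool_pos"],arm.tip_reach)
T=np.array(p["cam_to_world"]);K=np.array(p["intrinsics"])
for q in ([.577,.103,.089],s["tool_pos"]-[0,0,.025]):
    c=np.linalg.inv(T)@np.r_[q,1]; c=K@c[:3]; print(c[:2]/c[2])
E
```

```text
time_s: 1.6
tool_pos: [0.5738, 0.1045, 0.1902]
ee_rot: [[-0.93, 0.368, -0.01], [0.368, 0.93, 0.001], [0.009, -0.003, -1.0]]
force: [0.1, -0.2, -0.3]
width: 0.005
gripper_force: 0.0
[0.57383924 0.10445714 0.19023662] 0.025
[320.54412657 262.36424887]
[322.15892236 316.85460263]
```

View pics/w1.png

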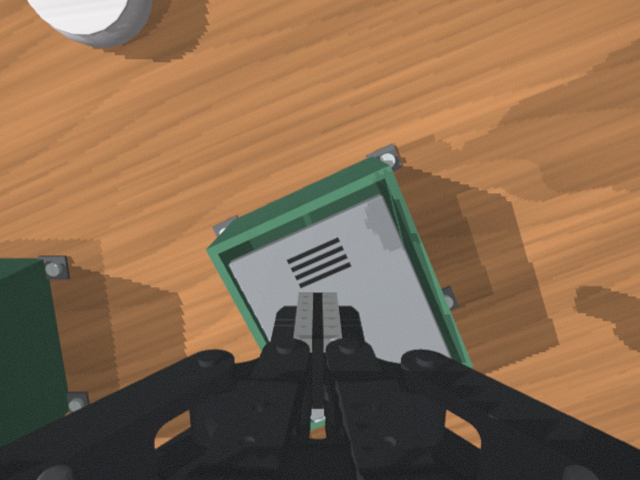

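The wrist view shows the ribs centred at about (320,262), which is where the estimate (0.577, 0.103) projects. I'll go down to just above the ribs.

```bash
python3 -m crank '[[[-0.002,-0.001,0.02],0],[[-0.002,-0.001,0.04],0],[[-0.002,-0.001,0.055],0],[[-0.002,-0.001,0.055],0],[[-0.002,-0.001,0.055],0]]'; python3 -m crank '[[[0,0,0],0]]'
```

```text
time_s: 2.15
tool_pos: [0.5783, 0.104, 0.1426]
ee_rot: [[-0.931, 0.366, 0.001], [0.366, 0.931, 0.0], [-0.001, 0.0, -1.0]]
force: [0.7, 0.2, 0.3]
width: -0.0
gripper_force: 0.0
time_s: 2.25
tool_pos: [0.5787, 0.1038, 0.143]
ee_rot: [[-0.931, 0.366, 0.002], [0.366, 0.931, -0.0], [-0.002, 0.001, -1.0]]
force: [-0.8, 1.0, -0.6]
width: 0.001
gripper_force: 0.0
```

```bash
python3 -m crank '[[[0,0,0.012],0],[[0,0,0.023],0],[[0,0,0.027],0],[[0,0,0.029],0],[[0,0,0.031],0]]'; python3 -m crank '[[[0,0,0.001],0],[[0,0,0.002],0],[[0,0,0.003],0],[[0,0,0.003],0]]'
```

```text
time_s: 2.75
tool_pos: [0.5777, 0.1036, 0.1101]
ee_rot: [[-0.931, 0.366, -0.001], [0.366, 0.931, 0.0], [0.001, -0.0, -1.0]]
force: [-2.0, -0.5, 2.4]
width: -0.001
gripper_force: 1.3
time_s: 3.15
tool_pos: [0.5781, 0.1036, 0.1074]
ee_rot: [[-0.931, 0.366, 0.0], [0.366, 0.931, 0.0], [-0.0, 0.0, -1.0]]
force: [-2.4, -0.6, 2.5]
width: 0.001
gripper_force: 1.6
```

```bash
python3 -m crank '[[[0,0,0.0005],0],[[0,0,0.001],0],[[0,0,0.001],0]]'
```

```text
time_s: 3.45
tool_pos: [0.5781, 0.1037, 0.1071]
ee_rot: [[-0.931, 0.366, 0.0], [0.366, 0.931, 0.0], [-0.0, 0.0, -1.0]]
force: [-4.9, -0.3, 7.5]
width: 0.0
gripper_force: 4.1
```

The force jumped to 7.5 N, so the hatch is at its stop. I'll lift away promptly, straight up first and then back.

```bash
python3 -m crank '[[[0,0,-0.03],0],[[0,0,-0.07],0],[[0.02,0,-0.11],0],[[0.05,0,-0.14],0],[[0.09,0,-0.16],0]]'; python3 -m crank '[[[0.03,0,0],0],[[0.05,0,0],0],[[0.05,0,0],0],[[0.05,0,0],0],[[0.05,0,0],0]]';  python3 -m crank '[[[0,0,0],0],[[0,0,0],0],[[0,0,0],0],[[0,0,0],0],[[0,0,0],0]]' | head -2; python3 -m crank '[[[0,0,0],0],[[0,0,0],0],[[0,0,0],0],[[0,0,0],0],[[0,0,0],0]]' | head -2
python3 - <<'E'
from rig import arm
import cv2
cv2.imwrite("pics/side2.png",arm.camera("side")[:,:,::-1])
E
```

```text
time_s: 3.95
tool_pos: [0.4948, 0.1364, 0.2686]
ee_rot: [[-0.93, 0.367, 0.003], [0.367, 0.93, 0.0], [-0.003, 0.001, -1.0]]
force: [0.7, 0.7, 0.6]
width: 0.0
gripper_force: 0.0
time_s: 4.45
tool_pos: [0.4484, 0.1545, 0.266]
ee_rot: [[-0.93, 0.366, 0.0], [0.366, 0.93, -0.0], [-0.0, 0.0, -1.0]]
force: [0.4, -0.5, -0.3]
width: -0.001
gripper_force: 0.0
time_s: 4.95
tool_pos: [0.4478, 0.1548, 0.2663]
time_s: 5.45
tool_pos: [0.4478, 0.1549, 0.2663]
```

View pics/side2.png

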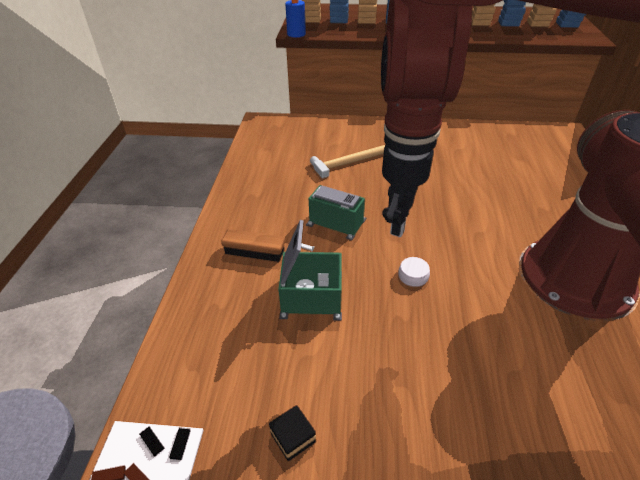

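The wide hatch stands open, its lid running from about (290,280) to (300,228). The narrow hatch is shut and the bystanders haven't moved. I'll wait out the open second and check that it is still.

```bash
python3 -m crank '[[[0,0,0],0],[[0,0,0],0],[[0,0,0],0],[[0,0,0],0],[[0,0,0],0]]' | head -1;python3 -m crank '[[[0,0,0],0],[[0,0,0],0],[[0,0,0],0],[[0,0,0],0],[[0,0,0],0]]' | head -1;python3 -m crank '[[[0,0,0],0],[[0,0,0],0],[[0,0,0],0],[[0,0,0],0],[[0,0,0],0]]' | head -1;python3 -m crank '[[[0,0,0],0],[[0,0,0],0],[[0,0,0],0],[[0,0,0],0],[[0,0,0],0]]' | head -1
python3 - <<'E'
from rig import arm
import cv2
im=arm.camera("side")[:,:,::-1]; cv2.imwrite("pics/side3.png",im)
cv2.imwrite("pics/c3.png",cv2.resize(im[210:330,250:370],None,fx=4,fy=4))
a=cv2.imread("pics/side2.png"); print((cv2.absdiff(a,im.copy()).max(2)[200:330,200:370]>30).sum())
E
```

```text
time_s: 6.0
time_s: 6.5
time_s: 7.0
time_s: 7.5
1
```

View pics/c3.png

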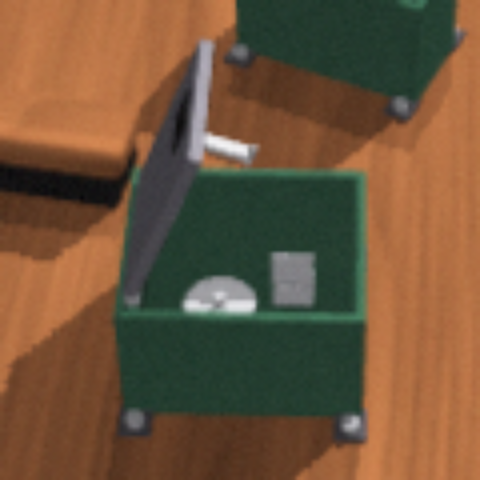

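The close crop shows the lid fully up, from its hinge at about (130,300) to its free edge at (207,45). Only one pixel differs from the picture 2 s earlier, so it is still.

```bash
python3 -c "
from rig import arm
print(arm.sign_off())"
```

```text
the job is handed in; nothing more can be done
None
```

I pressed the wide hatch once at its ribs to its stop (about 7.5 N) and lifted away; it popped up and was standing open and still, with the narrow hatch shut and the other things where they were, when I handed the job in at about 7.6 s.

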